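# Pepper mill out of the spice block, held slanting over the pan

## Task

Take the small black pepper mill from the wooden spice block: draw it straight up, still upright, until it is clear of the block, then tip it to a slant of about 45 degrees and hold it ready over the open saucepan, with its foot as the lower end, over the middle of the pan and a few centimetres above the rim. Finish while still holding it there, still and touching nothing but the gripper. Leave the block with its salt shaker and herb jar, the saucepan and the other things where they stand.

Things in the scene. Friction and masses are not known exactly. Their poses are not given: they have to be found in the camera images.
- pepper_mill: black pepper mill, a slightly waisted round column 35 mm across at its widest and 106 mm tall, about 0.06 to 0.13 kg. Origin at the centre of its underside (foot), z along its axis towards the cap. At the start it stands upright (a few degrees of play) in one of the four wells of the spice block, its foot 8 mm above the block's underside, its upper 64 mm above the block
- mill_foot (a point): centre of the mill's underside (same point as the mill's origin)
- mill_top (a point): centre of the top of the mill's cap, 106 mm from the foot
- spice_block: square wooden block, 136 x 136 x 50 mm, about 0.9 kg, loose on a 5 mm drying mat on the worktop, with four round wells 40 mm across and 42 mm deep (floor 8 mm above its underside), centred at x, y = +-34 mm. Origin at the centre of its underside, z up, x and y along its sides. Three wells are filled (mill, salt shaker, herb jar, in any order), one is empty
- salt_shaker: salt shaker of clear glass with a domed steel cap, 34 mm across, 83 mm tall, standing in another well; leave it. Origin at the centre of its underside
- herb_jar: small closed jar of green glass with a flat steel lid, 34 mm across, 76 mm tall, standing in another well; leave it. Origin at the centre of its underside
- saucepan: open steel saucepan without lid, 206 mm across the rim, 108 mm tall, about 0.95 kg, loose; two loop handles at its +y and -y sides, 280 mm over them, 71 to 92 mm up. Origin at the centre of its underside, z up
- pan_mouth (a point): centre of the saucepan's open mouth, at the height of the rim (108 mm above the pan's underside), axes as the saucepan's
- garlic: bulb of garlic, 60 mm, bystander; origin at the centre of its underside
- jug: steel milk jug with strap handle, 70 x 96 x 105 mm, bystander; origin at its underside
- mug: two-tone mug with handle, 83 x 117 x 94 mm, bystander; origin at its underside
- lemon: lemon, 71 x 53 x 51 mm, bystander; origin at its underside
There are look-alikes about, which are no part of the job. Leave any purple look-alike of the salt_shaker alone.

How it is judged:
On the way:
1. the mill is drawn up out of the block, still upright: its foot above the top of the block (z of mill_foot in the frame of spice_block above 0.055 m and angle between pepper_mill's own z axis and vertical below 0.3 rad and contact force between the fingers and pepper_mill above 0.5 N), for 0.1 s.
At the end, for the whole second after the job is handed in: The gripper holds the mill at rest, foot down, axis 32 to 58 degrees from upright, foot centre 12 to 120 mm above the pan's rim and within 60 mm of the mouth's middle, not touching the pan; all else within 30 mm of its place; block, shaker, jar (11 deg) and pan upright (z of mill_foot in the frame of pan_mouth between 0.012 and 0.12 m and horizontal distance between mill_foot and pan_mouth below 0.06 m and angle between pepper_mill's own z axis and vertical between 0.56 and 1.01 rad and contact force between the fingers and pepper_mill above 0.5 N and contact force between pepper_mill and saucepan below 0.05 N and linear speed of pepper_mill below 0.02 m/s and angular speed of pepper_mill below 0.15 rad/s and angle between each of spice_block, saucepan's own z axis and vertical below 0.1 rad and angle between each of salt_shaker, herb_jar's own z axis and vertical below 0.2 rad and distance of each of spice_block, saucepan, salt_shaker, herb_jar, garlic, jug, mug, lemon from where it was at the start of the episode below 0.03 m); the arm keeps its last pose, push and grip.
It fails at once if the block, the pan or another thing is knocked out of place (more than 40 mm) (distance of any of spice_block, saucepan, salt_shaker, herb_jar, garlic, jug, mug, lemon from where it was at the start of the episode above 0.04 m).
It fails at once if the salt shaker or the herb jar is tipped over (angle between any of salt_shaker, herb_jar's own z axis and vertical above 0.6 rad).
It also fails if it takes over 40 s, if anything falls off the work surface, if the arm or the gripper's body presses on something with over 40 N, if the wrist force passes 120 N, or if a joint passes its speed limit or range.

## Robot

A 6-joint arm with a two-finger parallel gripper is mounted at the origin on a cart in front of the work surface, level with it; the furniture and walls round the work are solid. World frame = base frame: x ahead of the robot, y to its left, z up, the work surface at z = 0. Lengths are in m, angles in rad, forces in N, time in s.
With the tool pointing down it reaches from about 0.35 to 0.85 m from the base axis. Payload 8.1 kg.
Tool frame: the origin (TCP) lies at the centre of the arm's flange, where the gripper is bolted on; the fingertips stand 186 mm ahead of it and the grasp point (between the pads) lies 167 mm ahead of it (robot.grasp_offset is the distance from the TCP to the grasp point, in m); z points along the fingers, y is the line along which they close (so a half turn about z gives the same grasp; the last joint's range is limited). The gripper opens to 93 mm and grips with 3 to 60 N. Pads are 15 mm wide; open, the fingers measure 128 mm over their backs; the gripper's body (75 mm by 188 mm) begins 65 mm behind the grasp point.
Start: joints at [1.12, 0.13, 1.488, -0, 1.523, -0.085], TCP at [0.215, 0.56, 0.405] pointing down, gripper open.
Joint ranges: [-2.96, 2.96], [-0.89, 2.26], [0.02, 2.5], [-1.34, 4.48], [0, 2.73], [-2.66, 2.66]. Speed limits (rad/s): [2.39, 2.39, 2.79, 3.14, 3.14, 3.14].

## Interface

Orientations are given as a rotation vector (axis times angle).
In Python, from plant import robot gives the robot as it stands.
- The arm moves only by the tool drive_tool, never from a script. Its argument "moves" is one flat list of numbers, 7 for each row, row after row: the finger opening in mm, from 0 to 93, then the shift along the tool's x, y, z in mm, then the turn, a rotation vector about the tool's x, y, z in degrees. A call has 1 to 8 rows; each row shifts and turns the commanded pose from where the row before left it, along the tool's axes as they then stand; what a row does not reach is not made up. A row lasts 1/10 s, in which the tool goes at most 50 mm and 8.59 degrees, less where a joint would pass 70% of its speed; a pose out of reach is approached as far as the arm can. A call is refused whole if a number of a shift passes 50 or a number of a turn 8.59, either way. A call with a gripper value outside its range is refused whole. The fingers move at their own pace and stop on an object; "grip_force" is the grip in N (left out, the last holds). Time passes only in rows, so rows that do not move let the fingers close. It gives the time, the measured TCP pose, the force, the opening and the grip force at its end, in the units of the state.
- robot.read_state(): the state, without advancing time (a new reading comes with each control period).
- robot.read_camera(name): name is "side" or "top" or "wrist"; returns a dict with "color" (400x640x3 uint8, red, green, blue), "depth" (400x640 float32, m along the optical axis (not along the pixel's ray), 0 where there is no reading), "mtx" (3x3 intrinsics, pixels), "R" (3x3) and "t" (3): a world point X has camera coordinates R X + t. Camera axes: x right, y down, z forward; pixel columns grow to the right and rows downward; lengths in m; the calibration is good to about 2 mm. A picture is of the moment at which its call begins.
- robot.close_job(): hands the job in; it is judged then, once.
The state is a dict: "t": time; "q": joint angles; "dq": joint speeds; "joint_torque": joint torques, N m; "tool_pos": TCP position; "orientation": TCP orientation; "force": force on the tool from outside, world axes, zero at the start; "wrist_torque": the same for the moment, N m; "opening": finger opening in m; "gripper_force": force on a finger pad.
Only numpy, scipy, OpenCV 4.12 (cv2) and the standard library are available. Lean on these libraries where they do the work, as an engineer would, in place of code of your own. Each camera call takes 0.05 s, during which the arm holds its last target. There are 200 camera calls.

## Working session

There is one attempt and no reset: what is moved stays moved. The work goes in short steps, Python scripts to look and compute and a tool call to move; the robot and the scene stay as the last step left them, time stands still between calls to the robot, and variables do not carry over. Pictures are saved under pics/ and viewed, at most 10 in all, crops included, and the job is handed in when it is done.

Besides the shell and the picture viewer there is one more tool, called after "Call:" as name(argument=value, ...) on one line, values as JSON. drive_tool: Moves the arm, as the interface text tells. Its arguments: {"type":"object","properties":{"moves":{"type":"array","items":{"type":"number"}},"grip_force":{"type":"number"}},"required":["moves"]}

```bash
mkdir -p pics; ls; cat > h.py <<'E'
import numpy as np, cv2
from plant import robot
def cam(n,save=None):
    c=robot.read_camera(n)
    if save: cv2.imwrite(f'pics/{save}.png',c['color'][:,:,::-1])
    return c
def pts(c):
    d=c['depth'];v,u=np.indices(d.shape);K=c['mtx']
    P=np.stack([(u-K[0,2])/K[0,0]*d,(v-K[1,2])/K[1,1]*d,d],-1)
    W=(P-c['t'])@c['R']; W[d==0]=np.nan
    return W
def ray(c,u,v,z):
    r=c['R'].T@np.linalg.inv(c['mtx'])@[u,v,1]; o=-c['R'].T@c['t']
    return o+r*(z-o[2])/r[2]
E
python3 - <<'E'
from h import *
for n in ['top','side']:
    c=cam(n,n+'0'); np.savez(n+'0.npz',**c); print(n,-c['R'].T@c['t'],c['R'][2])
s=robot.read_state();print(s['tool_pos'],s['orientation'],s['opening'],s['t'],robot.grasp_offset)
E
```

```text
pics
top [0.44613335 0.20644583 0.93862366] [ 0.13598269  0.01059604 -0.99065455]
side [1.22180222 0.65594163 0.54426482] [-0.71767708 -0.4871355  -0.49763302]
[0.21451834 0.56012512 0.40381476] [-5.71354492e-01 -3.08877655e+00  2.48056835e-03] 0.09318782254405816 0.1 0.1673
```

View pics/top0.png

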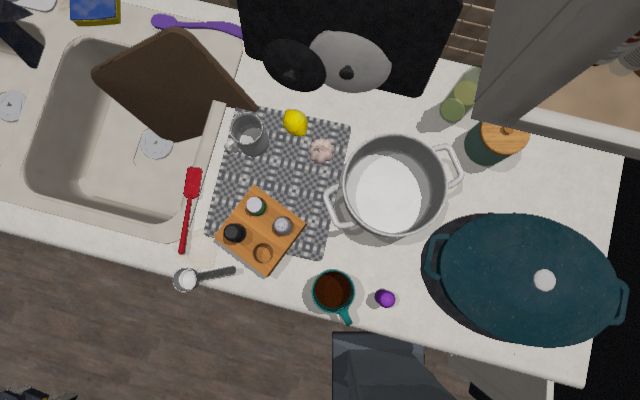

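View pics/side0.png

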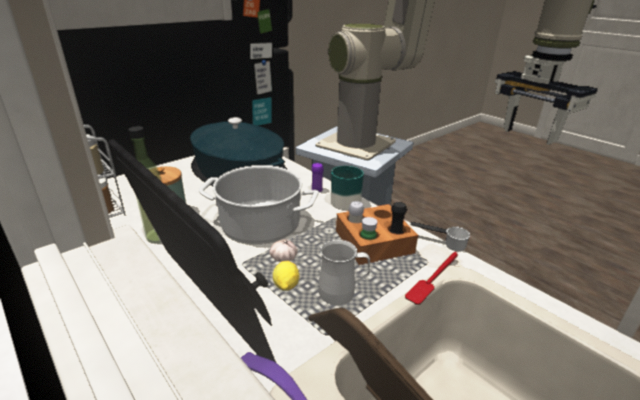

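The top view shows the black mill at (234,233) in the block. The herb jar is at (256,206), the salt shaker at (283,226), the empty well at (263,253) and the pan at (395,187). The side view shows the arm well clear of the things. Next I measure.

```bash
python3 - <<'E'
from h import *
c=dict(np.load('top0.npz')); W=pts(c)
for u,v in [(234,233),(256,206),(283,226),(263,253),(245,195),(395,187),(330,290),(386,299),(248,135),(320,150),(296,122)]: print((u,v),W[v,u].round(3))
img=c['color'].astype(int)
# mill: points above block in window
def comp(w,zlo,zhi,extra=None):
    u0,u1,v0,v1=w; X=W[v0:v1,u0:u1].reshape(-1,3); C=img[v0:v1,u0:u1].reshape(-1,3)
    m=(X[:,2]>zlo)&(X[:,2]<zhi)
    if extra is not None: m&=extra(C)
    return X[m]
X=comp((205,265,210,265),0.09,0.14,lambda C:C.max(1)<90);print('mill',len(X),X.min(0),X.max(0),np.median(X,0))
t=X[X[:,2]>X[:,2].max()-.006];print('top',(t.min(0)+t.max(0))/2,np.ptp(t,axis=0))
for n,w in [('herb',(240,272,190,222)),('salt',(268,300,212,240))]:
    X=comp(w,0.07,0.12);t=X[X[:,2]>X[:,2].max()-.02];print(n,(t.min(0)+t.max(0))/2,np.ptp(t,axis=0),t[:,2].max())
X=comp((205,320,180,285),0.045,0.062); r=cv2.minAreaRect((X[:,:2]*1000).astype(np.float32));print('block',r,np.median(X[:,2]))
X=comp((325,465,120,250),0.095,0.125);print('rim',X[:,2].max(),len(X))
A=np.c_[X[:,:2],np.ones(len(X))];s=np.linalg.lstsq(A,(X[:,:2]**2).sum(1),rcond=None)[0];print(s[:2]/2,np.sqrt(s[2]+(s[:2]**2).sum()/4))
c=dict(np.load('side0.npz')); W=pts(c);img=c['color'].astype(int)
X=comp((385,410,195,240),0.065,0.14,lambda C:C.max(1)<70);print('mill side',len(X),X.min(0),X.max(0))
for z in np.arange(.065,.125,.01):
    b=X[(X[:,2]>z)&(X[:,2]<z+.01)]
    if len(b):print(z.round(3),b.mean(0).round(4),len(b))
E
```

```text
(234, 233) [0.5   0.376 0.115]
(256, 206) [0.555 0.339 0.089]
(283, 226) [0.515 0.285 0.093]
(263, 253) [0.464 0.334 0.016]
(245, 195) [0.583 0.367 0.054]
(395, 187) [0.605 0.05  0.007]
(330, 290) [0.387 0.193 0.021]
(386, 299) [0.374 0.086 0.082]
(248, 135) [0.723 0.371 0.011]
(320, 150) [0.676 0.212 0.056]
(296, 122) [0.737 0.262 0.055]
mill 249 [0.48720694 0.36433961 0.1032079 ] [0.51814718 0.39652512 0.12150854] [0.50210752 0.37905339 0.11560604]
top [0.50299182 0.38012694 0.11852505] [0.0247361  0.02437691 0.00596698]
herb [0.55853749 0.34326151 0.0842011 ] [0.02946645 0.03120695 0.01834461] 0.09337340796921058
salt [0.51866802 0.28855362 0.0874868 ] [0.03360973 0.03349178 0.01995496] 0.0974642773597005
block ((487.1545715332031, 303.3205261230469), (218.8789520263672, 136.1732940673828), 53.42319869995117) 0.0552369292865435
rim 0.1201674218426484 1749
[0.57673965 0.05073387] 0.109235265384379
mill side 300 [0.49739238 0.37106748 0.06505709] [0.52328887 0.40225153 0.11893147]
0.065 [0.5158 0.3895 0.0701] 43
0.075 [0.5164 0.3893 0.0799] 42
0.085 [0.5169 0.3898 0.0901] 40
0.095 [0.5185 0.3898 0.1003] 47
0.105 [0.516  0.3894 0.1097] 80
0.115 [0.5099 0.3867 0.1167] 48
```

Call:
drive_tool(moves=[75,0,0,0,0,0,6.5,75,-48,2,0,0,0,6.5,75,-48,2,0,0,0,0,75,-48,2,0,0,0,0,75,-48,2,0,0,0,0,75,-48,2,0,0,0,0,75,-20,0,0,0,0,0,75,0,0,0,0,0,0], grip_force=25)

```text
t: 0.9
tool_pos: [0.4408, 0.426, 0.404]
orientation: [0.924, 3.003, -0.002]
force: [-0.6, 0.2, 0.4]
opening: 0.075
gripper_force: 0.0
```

```bash
python3 - <<'E'
from h import *
from scipy.optimize import least_squares
c=dict(np.load('top0.npz')); W=pts(c);img=c['color']
# pan rim
X=W[120:250,325:465].reshape(-1,3);X=X[(X[:,2]>0.1)&(X[:,2]<.122)]
f=lambda p:np.hypot(X[:,0]-p[0],X[:,1]-p[1])-.101
r=least_squares(f,[.58,.06],loss='soft_l1',f_scale=.002);print('pan',r.x,np.median(X[:,2]),np.percentile(X[:,2],[5,50,95]),np.mean(abs(f(r.x))<.005))
# block colour
h=cv2.cvtColor(img,cv2.COLOR_RGB2HSV);w=np.zeros(h.shape[:2],bool);w[180:285,205:320]=1
m=w&(h[...,0]>8)&(h[...,0]<22)&(h[...,1]>130)&(abs(W[...,2]-.055)<.006)
X=W[m];r=cv2.minAreaRect((X[:,:2]*1000).astype(np.float32));print('block',r)
w=cam('wrist','w1');np.savez('w1.npz',**w)
s=robot.read_state();print(s['tool_pos'],s['orientation'],s['opening'],s['t'],s['q'])
E
```

```text
pan [0.59329953 0.06556665] 0.10746085767531674 [0.10216523 0.10746086 0.11334055] 0.6679127725856698
block ((510.9447021484375, 336.6155700683594), (135.75575256347656, 134.01779174804688), 53.43666458129883)
[0.43939417 0.42719813 0.40403937] [-9.21318064e-01 -3.00260667e+00  1.45906124e-03] 0.07473018430369796 0.95 [ 6.87629428e-01  1.65764007e-01  1.45059979e+00  1.67145771e-04
  1.52645432e+00 -2.87735185e-01]
```

View pics/w1.png

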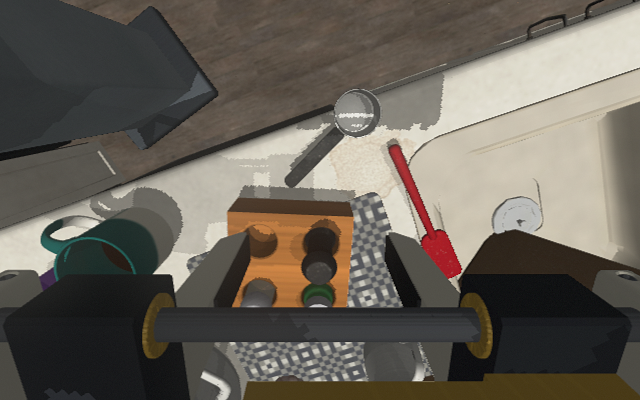

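The wrist view shows the mill cap near (320,268), between the fingers, with the block edges parallel to the closing line. The herb jar at (318,297) and the shaker at (260,293) are out of the fingers' way. I need about -79 mm along tool x, then a descent.

Call:
drive_tool(moves=[75,-40,-1,0,0,0,0,75,-39,-1,0,0,0,0,75,0,0,0,0,0,0,75,0,0,0,0,0,0])

```text
t: 1.35
tool_pos: [0.5023, 0.3829, 0.4043]
orientation: [-0.917, -3.003, 0.0]
force: [-0.6, 0.3, 0.4]
opening: 0.0747
gripper_force: 0.0
```

```bash
python3 - <<'E'
from h import *
from scipy.spatial.transform import Rotation as R
s=robot.read_state();p=s['tool_pos'];A=R.from_rotvec(s['orientation']).as_matrix()
print(p,A.round(3),s['q'])
for z in (.119,.09): print((A.T@(np.array([.5035,.381,z])-p)*1000).round(1))
c=cam('top','t2');W=pts(c);img=c['color'].astype(int)
X=W[210:260,210:262].reshape(-1,3);C=img[210:260,210:262].reshape(-1,3)
X=X[(X[:,2]>.11)&(X[:,2]<.125)&(C.max(1)<90)];print(len(X),X.min(0) if len(X) else 0,X.max(0) if len(X) else 0)
E
```

```text
[0.50226942 0.3828848  0.40429322] [[-0.829  0.559 -0.001]
 [ 0.559  0.829  0.   ]
 [ 0.001 -0.001 -1.   ]] [ 5.69957627e-01  2.15867604e-01  1.39366202e+00  7.16869472e-04
  1.53301974e+00 -4.07922075e-01]
[ -2.4  -0.7 285.3]
[ -2.4  -0.7 314.3]
0 0 0
```

Aligned, so I descend 147 mm.

Call:
drive_tool(moves=[75,-2,-1,40,0,0,0,75,0,0,40,0,0,0,75,0,0,35,0,0,0,75,0,0,20,0,0,0,75,0,0,12,0,0,0,75,0,0,0,0,0,0,75,0,0,0,0,0,0])

```text
t: 2.1
tool_pos: [0.5037, 0.3813, 0.259]
orientation: [0.916, 3.004, 0.002]
force: [-0.6, 0.6, 0.1]
opening: 0.0748
gripper_force: 0.0
```

```bash
python3 - <<'E'
from h import *
w=cam('wrist');c=cam('side')
a=w['color'][180:400,150:490];b=cv2.resize(c['color'][150:290,300:480],None,fx=2.5,fy=2.5)
o=np.zeros((350,800,3),np.uint8);o[:220,:340]=a;o[:350,345:795]=b
cv2.imwrite('pics/c3.png',o[:,:,::-1])
E
```

```text
(no output)
```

View pics/c3.png

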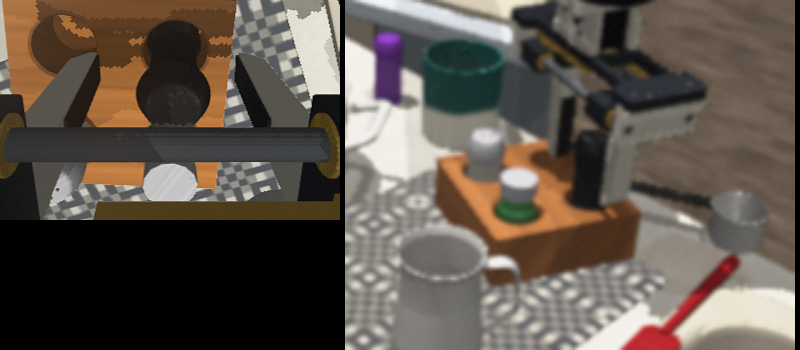

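The mill at crop (172,100) sits centred between the fingers at crop columns 98 and 240, and nothing is touched. Closing now.

Call:
drive_tool(moves=[45,0,0,0,0,0,0,35,0,0,0,0,0,0,20,0,0,0,0,0,0,20,0,0,0,0,0,0,20,0,0,0,0,0,0,20,0,0,0,0,0,0], grip_force=25)

```text
t: 2.8
tool_pos: [0.5042, 0.3807, 0.2581]
orientation: [0.917, 3.004, 0.002]
force: [1.0, 2.3, -0.0]
opening: 0.035
gripper_force: 24.5
```

Call:
drive_tool(moves=[20,0,0,-10,0,0,0,20,0,0,-15,0,0,0,20,0,0,-15,0,0,0,20,0,0,-20,0,0,0,20,0,0,-30,0,0,0,20,0,0,-35,0,0,0,20,0,0,-25,0,0,0,20,0,0,0,0,0,0])

```text
t: 3.6
tool_pos: [0.5047, 0.3808, 0.4149]
orientation: [0.916, 2.999, 0.011]
force: [0.8, 0.2, 0.0]
opening: 0.0345
gripper_force: 24.6
```

```bash
python3 - <<'E'
from h import *
s=robot.read_state();print(s['tool_pos'],s['opening'],s['gripper_force'],s['force'],s['q'],s['t'])
w=cam('wrist');c=cam('side')
a=w['color'][100:400,150:490];b=cv2.resize(c['color'][110:290,300:480],None,fx=2.5,fy=2.5)
o=np.zeros((450,800,3),np.uint8);o[:300,:340]=a;o[:450,345:795]=b
cv2.imwrite('pics/c4.png',o[:,:,::-1])
E
```

```text
[0.5046709  0.38084136 0.41491529] 0.03448257811047361 24.634497750521405 [0.76332054 0.16102604 0.0437616 ] [ 5.65456109e-01  2.08290594e-01  1.38305591e+00 -2.19232376e-04
  1.54069073e+00 -4.12637338e-01] 3.6
```

View pics/c4.png

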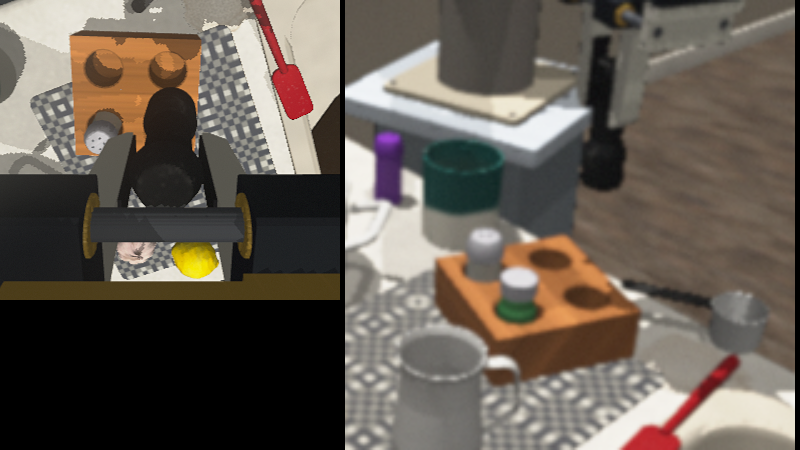

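The mill is held upright, clear of the block, with its foot near z 0.17. The shaker and jar still stand in their wells. Next I carry it upright towards the pan.

Call:
drive_tool(moves=[20,-8,-22,0,0,0,0,20,-16,-44,0,0,0,0,20,-17,-47,0,0,0,0,20,-17,-47,0,0,0,0,20,-17,-47,0,0,0,0,20,-17,-47,0,0,0,0,20,-16,-44,0,0,0,0,20,-9,-25,0,0,0,0])

```text
t: 4.5
tool_pos: [0.419, 0.0447, 0.4057]
orientation: [-0.919, -3.001, 0.003]
force: [1.1, 0.3, -1.3]
opening: 0.0344
gripper_force: 24.8
```

Call:
drive_tool(moves=[20,0,0,0,0,0,7,20,0,0,0,0,0,8.5,20,0,0,0,0,0,8.5,20,0,0,0,0,0,8.5,20,0,0,0,0,0,8.5,20,0,0,0,0,0,8.5,20,0,0,0,0,0,0,20,0,0,0,0,0,0])

```text
t: 5.3
tool_pos: [0.4202, 0.0472, 0.4064]
orientation: [-2.085, -2.348, 0.003]
force: [-0.4, 0.7, -1.2]
opening: 0.0345
gripper_force: 24.8
```

```bash
python3 - <<'E'
from h import *
from scipy.spatial.transform import Rotation as R
s=robot.read_state();p=s['tool_pos'];A=R.from_rotvec(s['orientation']).as_matrix()
print(p,A.round(3),s['q'],s['gripper_force'])
B=A@R.from_euler('x',-45,degrees=True).as_matrix()
tgt=np.array([.593,.0656,.168])-.245*B[:,2]
print('tcp target',tgt,'shift in present frame',(A.T@(tgt-p)*1000).round(1))
E
```

```text
[0.42017638 0.04715207 0.4064346 ] [[-0.118  0.993 -0.002]
 [ 0.993  0.118 -0.   ]
 [ 0.    -0.002 -1.   ]] [-9.60228501e-03 -3.68318395e-01  1.94463673e+00 -8.10776455e-05
  1.56764565e+00 -1.28314133e-01] 24.820940429243024
tcp target [0.42138953 0.04509254 0.34164991] shift in present frame [-2.2  1.1 64.8]
```

Call:
drive_tool(moves=[20,-2,1,0,-5,0,0,20,0,0,0,-8,0,0,20,0,0,0,-8,0,0,20,0,0,0,-8,0,0,20,0,0,0,-8,0,0,20,0,0,0,-8,0,0,20,0,0,0,0,0,0,20,0,0,0,0,0,0])

```text
t: 6.1
tool_pos: [0.4212, 0.0452, 0.4071]
orientation: [1.671, 1.877, 0.771]
force: [0.1, -0.5, -1.5]
opening: 0.0343
gripper_force: 24.8
```

```bash
cat > st.py <<'E'
from h import *
from scipy.spatial.transform import Rotation as R
s=robot.read_state();p=s['tool_pos'];A=R.from_rotvec(s['orientation']).as_matrix()
f=p+.245*A[:,2]
print(p,'tilt',np.degrees(np.arccos(-A[2,2])),s['q'],s['gripper_force'],s['opening'],s['force'],s['t'])
print('foot',f,'shift',(A.T@(np.array([.593,.0656,.168])-f)*1000).round(1))
c=cam('side');d=cam('top')
a=cv2.resize(c['color'][100:260,180:370],None,fx=2,fy=2);b=cv2.resize(d['color'][90:290,200:470],None,fx=1.5,fy=1.5)
o=np.zeros((330,800,3),np.uint8);o[:320,:380]=a;o[:300,390:795]=b
import sys;cv2.imwrite(f'pics/{sys.argv[1]}.png',o[:,:,::-1])
E
python3 st.py c5
```

```text
[0.42124808 0.04523678 0.40709287] tilt 44.75350839898829 [-0.07449198 -0.82808073  2.33245887  0.17322169  0.87249932 -0.24884392] 24.818494212591702 0.03431719902083206 [ 0.10615178 -0.45360497 -1.50424264] 6.1
foot [0.59262014 0.06488079 0.23310802] shift [  0.8 -45.5  46.6]
```

View pics/c5.png

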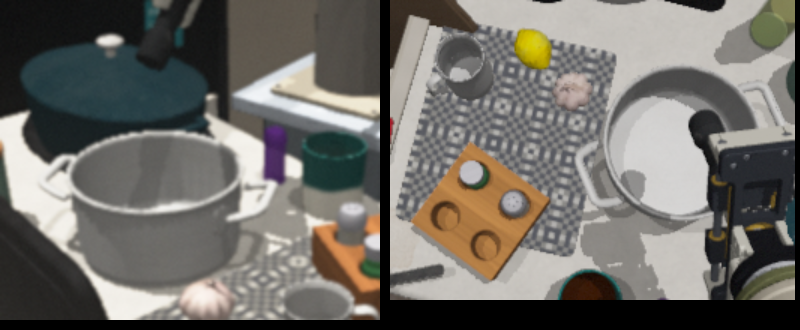

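The side view shows the mill slanted, foot down, above the pan, and the top view shows the foot over the mouth. It is about 125 mm above the rim, so I lower it about 50 mm and go slightly forward.

Call:
drive_tool(moves=[20,0,-4,8,0,0,0,20,0,-6,12,0,0,0,20,0,-6,12,0,0,0,20,0,-6,11,0,0,0,20,0,-2,4,0,0,0,20,0,0,0,0,0,0,20,0,0,0,0,0,0])

```text
t: 6.9
tool_pos: [0.4381, 0.0472, 0.3578]
orientation: [1.67, 1.873, 0.775]
force: [-0.4, 0.1, -1.2]
opening: 0.0342
gripper_force: 24.8
```

```bash
python3 st.py c6; python3 - <<'E'
from h import *
for n in('top','side'):
    c=cam(n);W=pts(c);m=(c['color'].max(2)<70)&(W[...,2]>.12)&(W[...,2]<.26)&(abs(W[...,0]-.58)<.07)&(abs(W[...,1]-.065)<.06)
    X=W[m];print(n,len(X));
    if len(X)>10:
        print(X.min(0),X.max(0),X[X[:,2]<np.percentile(X[:,2],15)].mean(0)); 
        u,s,v=np.linalg.svd(X-X.mean(0),full_matrices=False);print('axis tilt',np.degrees(np.arccos(abs(v[0,2]))))
    X=W[(W[...,2]>.1)&(W[...,2]<.113)&(np.hypot(W[...,0]-.593,W[...,1]-.0656)<.108)&(np.hypot(W[...,0]-.593,W[...,1]-.0656)>.094)];print('rim pts',len(X),(X.min(0)+X.max(0))/2,np.ptp(X,axis=0))
E
```

```text
[0.43813691 0.04718192 0.35781071] tilt 44.97324446819214 [-0.06427727 -0.73227942  2.37169364  0.18853477  0.7341484  -0.26783953] 24.81922264715024 0.03424537480690062 [-0.37588431  0.09132488 -1.2295464 ] 6.9
foot [0.61016673 0.06693562 0.18448867] shift [  0.6 -23.8  -0.5]
top 371
[0.54537544 0.05192592 0.19147061] [0.61969886 0.08420107 0.25972414] [0.60793501 0.07629242 0.20142877]
axis tilt 53.39648831076601
rim pts 902 [0.59598556 0.06982286 0.1061183 ] [0.20525472 0.19909351 0.01221418]
side 574
[0.5144901  0.04885874 0.17457151] [0.6254219  0.0884426  0.25966307] [0.61148774 0.07643003 0.18975422]
axis tilt 52.26325785158201
rim pts 390 [0.59795526 0.06960107 0.10468197] [0.20564628 0.20571079 0.00934598]
```

View pics/c6.png

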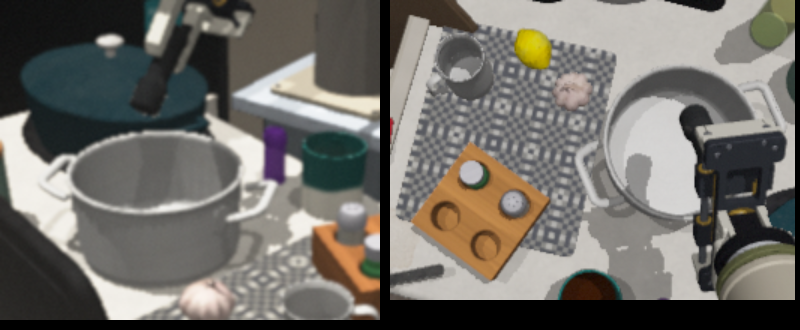

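The mill hangs foot down over the pan's middle, and the block, pan and bystanders look unmoved. From the depth points, the foot's lowest edge (z 0.175) and front edge (x 0.62) match a 45° slant, with the foot about 76 mm above the rim and about 15 mm off centre. I'll let it settle and hand in.

Call:
drive_tool(moves=[20,0,0,0,0,0,0,20,0,0,0,0,0,0,20,0,0,0,0,0,0,20,0,0,0,0,0,0])

```text
t: 7.5
tool_pos: [0.4379, 0.0472, 0.3576]
orientation: [1.67, 1.873, 0.776]
force: [-0.1, 0.7, -2.1]
opening: 0.0342
gripper_force: 24.8
```

```bash
python3 -c "
from plant import robot
s=robot.read_state();print(s['tool_pos'],abs(s['dq']).max(),s['gripper_force']);print(robot.close_job())"
```

```text
[0.43790353 0.04715977 0.35757089] 0.0019480474837702052 24.819035953835566
the job is handed in; nothing more can be done
None
```

I handed the job in at about 7.5 s, and no verdict came back: the gripper holds the pepper mill still at about 45°, foot down, about 76 mm above the pan's rim and roughly 15 mm off its middle; nothing else looked moved in the last pictures.

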